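Load and start the sherd washer

ROBOT

A 6-joint arm with a two-finger parallel gripper is mounted at the origin on a cart in front of the work surface, level with it; the furniture and walls round the work are solid. World frame = base frame: x ahead of the robot, y to its left, z up, the work surface at z = 0. Lengths are in m, angles in rad, forces in N, time in s.
With the tool pointing down it reaches from about 0.275 to 0.975 m from the base axis. Payload 8.4 kg.
Tool frame: the origin (TCP) lies at the very end of the fingers, on their centre line; the grasp point (between the pads) lies 19 mm behind it; z points along the fingers, y is the direction in which the jaws open and shut (so a half turn about z gives the same grasp; the last joint's range is limited). The gripper opens to 92 mm and grips with 3 to 60 N. Pads are 20 mm wide; open, the fingers measure 128 mm over their backs; the gripper's body (75 mm by 189 mm) begins 69 mm behind the grasp point.
Start: joints at [-1.128, 0.353, 1.633, -0, 1.155, -0.002], TCP at [0.269, -0.564, 0.178] pointing down, gripper open.
Joint ranges: [-2.63, 2.63], [-0.92, 2.1], [0.06, 2.66], [-1.3, 4.44], [0, 2.69], [-3.02, 3.02]. Speed limits (rad/s): [2.22, 2.22, 2.79, 3.14, 3.14, 3.14].

INTERFACE

Orientations are given as a rotation vector (axis times angle).
In Python, from workcell import bot gives the robot as it stands.
- The arm moves only by the tool servo_tool, never from a script. Its argument "steps" is text: rows parted by semicolons, each of 7 numbers parted by spaces: the shift along the tool's x, y, z in mm, then the turn, a rotation vector about the tool's x, y, z in degrees, then the closure, from 0 (fully open) to 1 (shut). In form: tx ty tz wx wy wz jaw; .... A call has 1 to 20 rows; each row is the pose to reach, as a shift and turn from the pose commanded when the call began, along the tool's axes at that moment; what a row does not reach only later rows make up. A row lasts 1/12 s, in which the tool goes at most 41.7 mm and 7.16 degrees, less where a joint would pass 70% of its speed; a pose out of reach is approached as far as the arm can. A call with a gripper value outside its range is refused whole. The fingers move at their own pace and stop on an object; "grip_force" is the grip in N (left out, the last holds). Time passes only in rows, so rows that repeat a pose let the fingers close. It gives the time, the measured TCP pose, the force and the opening at its end, in the units of the state.
- bot.sense(): the state, without advancing time (a new reading comes with each control period).
- bot.camera(name): name is "side" or "top"; returns a dict with "pixels" (480x640x3 uint8, blue, green, red), "fx", "fy", "cx", "cy" (pixels), "R" (3x3) and "t" (3): a world point X has camera coordinates R X + t. Camera axes: x right, y down, z forward; pixel columns grow to the right and rows downward; lengths in m; the calibration is good to about 2 mm. A picture is of the moment at which its call begins. There is no depth.
- bot.close_job(): hands the job in, once; it reports no verdict.
The state is a dict: "t": time; "joints": joint angles; "joint_vel": joint speeds; "joint_efforts": joint torques, N m; "ee_pos": TCP position; "tool_rot": TCP orientation; "wrist_force": force on the tool from outside, world axes, zero at the start; "torque": the same for the moment, N m; "gripper_width": opening from 0.0 (shut) to 1.0 (fully open).
Only numpy, scipy, OpenCV 4.12 (cv2) and the standard library are available. Lean on these libraries where they do the work, as an engineer would, in place of code of your own. Each camera call takes 0.05 s, during which the arm holds its last target. There are 200 camera calls.

TASK

Get the pottery sherds washing: turn the washer's bayonet lid counter-clockwise until its lugs reach the slots, lift it off and set it the right way up in the middle of the rubber mat. Then put every loose sherd lying on the table into the drum, and set the loose splash cover on the drum's rim so that it sits fully seated and level. Only then, with the safety shutter slid fully open, press the start button right down; leave the shutter open and the lid, sherds and cover so, and do not disturb the other things on the table.

Things in the scene. Friction and masses are not known exactly. Their poses are not given: they have to be found in the camera images.
- washer: Bench sherd washer, fixed. Origin on the table under the drum's axis, z up. Steel drum (inner radius 52, outer 56, inner floor 22, rim 75 mm above the table) on a grey base 150 x 150 x 18 mm; grey control box 90 (x) x 150 (y) x 45 mm high joins it at y = -70 to -220 mm. Black 'open mark' post, 6 mm square, top at z = 48 mm, 71 mm out at the washer's -x (front).
- drum_rim (a point): Centre of the drum's mouth, at rim height (75 mm above the table), axes of the washer. Below the rim three outward flanges (60 degrees wide, radius 64 mm, centred 60, 180, 300 degrees counter-clockwise from the washer's +x) hold the lid's lugs; the gaps between them are the slots.
- bayonet_lid: Loose aluminium bayonet lid, 0.3 kg, diameter 140, plate top 26 mm above the origin (on its axis, at the skirt's bottom edge; 55 mm above the table when fitted). Locked, its yaw is 45 to 68 degrees clockwise (from above) of the washer's. Lugs are in the slots when both yaws agree within 12 degrees (a stop ends the turn at 14 beyond): then it lifts straight up, clear after 24 mm.
- lid_grip (a point): Grip point on the lid's black grip bar, on its axis 48 mm above its origin, axes of the lid. Bar 14 mm thick (lid's x), 90 mm long (lid's y), 32 mm high (from the plate to 58 mm above the lid's origin). A small black pointer on the plate at the lid's -x edge comes over the black post when the lid is free. The lid turns easily, with 2 mm play sideways and up.
- splash_cover: Loose round steel splash cover, 0.15 kg, diameter 116 mm. Origin at the centre of its underside. Its lowest 8 mm are a spigot of diameter 97 mm that drops inside the drum's mouth (104 mm); the flange, 8 to 13 mm above the origin, rests on the rim. Seated, the origin is 8 mm below the rim. Black round knob of diameter 25 mm on the axis, 22 to 48 mm above the origin.
- rubber_mat: Flat black square rubber mat, 190 x 190 x 5 mm, fixed to the table. Origin at the centre of its underside, on the table.
- shutter (a joint): Safety shutter over the start button, a dark steel plate that slides on the control box: 0 = shut over the button, 0.048 m = fully open; opening moves it along the washer's -y (away from the drum). Needs about 2 N, stays where it is left.
- shutter_knob (a point): Centre of the top of the shutter's black round knob (diameter 15 mm, stands 31 mm above the plate; its top is 90 mm above the table). Moves with the shutter; axes those of the washer.
- start_button (a joint): Start button: 0 = up, 0.005 m = fully pressed (down); springs back by itself. About 5 N press it fully.
- start_button_top (a point): Centre of the top of the grey round start button (diameter 24 mm), 53 mm above the table when up, at the washer's y = -115 mm. Under the shutter plate (top 59 mm above the table) while that is shut. Guide rails, top 60 mm above the table, run along the washer's y 30 mm either side of it; with the shutter fully open the plate's edge is 26 mm from the button's centre.
- pencil: Green pencil 117 mm long (its y), 7 mm thick, at the table's front edge; leave it alone. Origin under its centre.
- marker: Grey and black marker pen 124 mm long (its y), 15 mm high, at the table's front edge; leave it alone. Origin under its centre.
- red_lid: Red snap lid, 63 mm wide, 10 mm high, lying upside down; leave it alone. Origin under its centre.
- scale_bar: Flat black and white scale bar 112 x 20 x 4 mm; leave it alone. Origin under its centre.
- tape_roll: Roll of brown tape about 100 mm wide, 48 mm high; leave it alone. Origin under its centre.
- white_lid: White jar lid, 80 mm wide, 13 mm high, lying upside down; leave it alone. Origin under its centre.
- sherd_0: Brown pottery sherd, 34 x 39 x 12 mm (x, y, z), loose on the table in front of the washer; may be absent. Origin at the centre of its underside.
- sherd_1: Brown pottery sherd, 37 x 43 x 11 mm (x, y, z), loose on the table in front of the washer; may be absent. Origin at the centre of its underside.
- sherd_2: Brown pottery sherd, 28 x 29 x 12 mm (x, y, z), loose on the table in front of the washer; may be absent. Origin at the centre of its underside.
- sherd_3: Brown pottery sherd, 32 x 30 x 14 mm (x, y, z), loose on the table in front of the washer; may be absent. Origin at the centre of its underside.

How it is judged:
On the way, in this order (a step that is already met when the one before it is completed fails the run):
1. the bayonet lid stands upright on the rubber mat, let go (horizontal distance between bayonet_lid and rubber_mat below 0.04 m and height (world z) of bayonet_lid below 0.01 m and angle between bayonet_lid's own z axis and vertical below 0.06 rad and contact force between the fingers and bayonet_lid below 0.2 N), for 0.2 s.
2. every sherd present is in the drum, let go (horizontal distance between each of sherd_0, sherd_1, sherd_2, sherd_3 and drum_rim below 0.05 m and z of each of sherd_0, sherd_1, sherd_2, sherd_3 in the frame of drum_rim below -0.008 m and contact force between the fingers and sherd_0 below 0.2 N and contact force between the fingers and sherd_1 below 0.2 N and contact force between the fingers and sherd_2 below 0.2 N and contact force between the fingers and sherd_3 below 0.2 N), for 0.2 s.
3. the splash cover is seated level on the rim, let go (horizontal distance between splash_cover and drum_rim below 0.007 m and z of splash_cover in the frame of drum_rim between -0.012 and -0.0055 m and angle between splash_cover's own z axis and vertical below 0.05 rad and contact force between the fingers and splash_cover below 0.2 N), for 0.2 s.
4. the start button is pressed down with the shutter open and the cover on (value of joint shutter above 0.042 m and horizontal distance between splash_cover and drum_rim below 0.007 m and z of splash_cover in the frame of drum_rim between -0.012 and -0.0055 m and angle between splash_cover's own z axis and vertical below 0.05 rad and value of joint start_button above 0.004 m), for 0.05 s.
At the end, for the whole second after the job is handed in: Lid upright on the mat (40 mm of its centre, tilt < 0.06 rad); every sherd present in the drum below the rim; cover seated (7 mm of the axis, flange within 2.5 mm of the rim, tilt < 0.05 rad); shutter open over 42 mm, button up again; all at rest (horizontal distance between bayonet_lid and rubber_mat below 0.04 m and height (world z) of bayonet_lid below 0.01 m and angle between bayonet_lid's own z axis and vertical below 0.06 rad and horizontal distance between each of sherd_0, sherd_1, sherd_2, sherd_3 and drum_rim below 0.05 m and z of each of sherd_0, sherd_1, sherd_2, sherd_3 in the frame of drum_rim below -0.008 m and horizontal distance between splash_cover and drum_rim below 0.007 m and z of splash_cover in the frame of drum_rim between -0.012 and -0.0055 m and angle between splash_cover's own z axis and vertical below 0.05 rad and value of joint shutter above 0.042 m and value of joint start_button below 0.002 m and linear speed of each of bayonet_lid, splash_cover, sherd_0, sherd_1, sherd_2, sherd_3 below 0.02 m/s); the robot touches nothing.
It fails at once if a bystander is moved more than 30 mm (distance of any of pencil, marker, red_lid, scale_bar, tape_roll, white_lid from where it was at the start of the episode above 0.03 m).
Of sherd_0, sherd_1, sherd_2, sherd_3 only 2 to 4 are there at a start; the rules pass over those that are not, and their reading is None.
At some moment in a run one of sherd_0, sherd_1, sherd_2, sherd_3, splash_cover may be knocked a few centimetres aside while the robot is not near it.
Once in a run the grip may slacken for a moment while it holds something.
It also fails if it takes over 210 s, if anything falls off the work surface, if the arm or the gripper's body presses on something with over 40 N, if the wrist force passes 120 N, or if a joint passes its speed limit or range.

## Working session

There is one attempt and no reset: what is moved stays moved. The work goes in short steps, Python scripts to look and compute and a tool call to move; the robot and the scene stay as the last step left them, time stands still between calls to the robot, and variables do not carry over. Pictures are saved under pics/ and viewed, about 12 in all and at most 16, crops included, and the job is handed in when it is done.

Besides the shell and the picture viewer there is one more tool, called after "Request:" as name(argument=value, ...) on one line, values as JSON. servo_tool: Moves the arm, as the interface text tells. Its arguments: {"type":"object","properties":{"steps":{"type":"string"},"grip_force":{"type":"number"}},"required":["steps"]}

```bash
mkdir -p pics; ls; python3 - <<'E'
from workcell import bot
import cv2,numpy as np
s=bot.sense();print({k:np.round(v,3).tolist() for k,v in s.items()})
for n in("top","side"):
    c=bot.camera(n);cv2.imwrite(f"pics/{n}0.png",c["pixels"]);print(n,c["fx"],c["fy"],c["cx"],c["cy"],np.round(c["R"],4).tolist(),np.round(c["t"],4).tolist(), (-np.array(c["R"]).T@np.array(c["t"])).round(3))
E
```

```text
pics
{'t': 0.0, 'joints': [-1.128, 0.354, 1.634, -0.0, 1.155, -0.002], 'joint_vel': [0.002, 0.001, -0.002, 0.001, 0.001, -0.0], 'joint_efforts': [0.001, -59.384, -33.422, 0.07, 0.023, -0.0], 'ee_pos': [0.269, -0.564, 0.178], 'tool_rot': [-3.063, -0.693, 0.001], 'wrist_force': [-0.109, -0.464, 0.254], 'torque': [0.019, -0.006, -0.047], 'gripper_width': 1.004}
top 547.2626499066229 547.2626499066229 311.9935605909629 241.1134389589344 [[0.007, -0.9998, -0.0163], [-0.9986, -0.0062, -0.0528], [0.0527, 0.0166, -0.9985]] [0.0881, 0.527, 1.5993] [0.441 0.065 1.626]
side 438.97412778749424 438.97412778749424 322.77380087404435 240.80269940238992 [[-0.9009, -0.4332, -0.0275], [-0.1547, 0.3796, -0.9121], [0.4056, -0.8175, -0.409]] [0.5073, 0.1308, 1.2164] [-0.016  1.165  0.631]
```

View pics/top0.png

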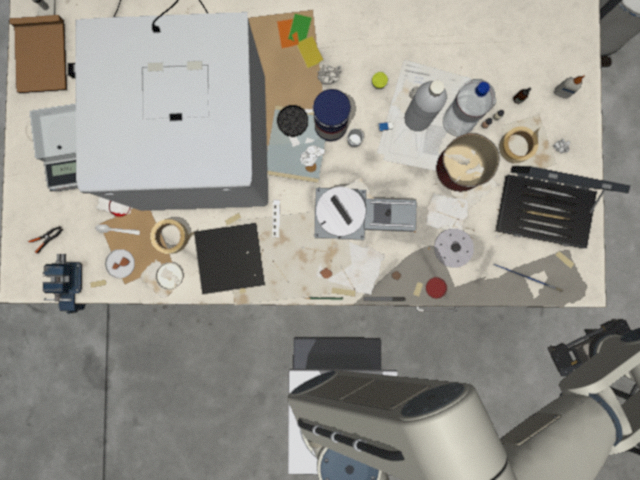

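View pics/side0.png

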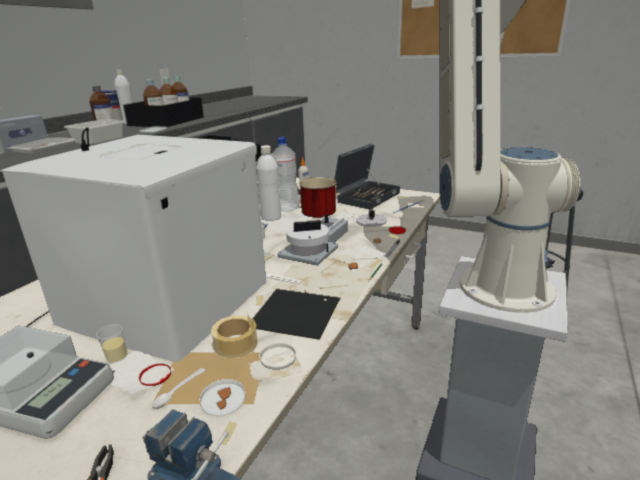

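The top view shows the washer at about (340,210), its control box at (391,214), the mat at (230,258) and the cover at (458,247). Brown sherd candidates are at (327,272) and (396,275). I'll enlarge both views to check for more sherds.

```bash
cat > h.py <<'E'
import cv2,numpy as np
from scipy.spatial.transform import Rotation as Ro
from workcell import bot
def cam(n):
    c=bot.camera(n);c["R"]=np.array(c["R"]);c["t"]=np.array(c["t"]);return c
def w(c,u,v,z):
    d=c["R"].T@np.array([(u-c["cx"])/c["fx"],(v-c["cy"])/c["fy"],1.]);o=-c["R"].T@c["t"]
    return o+d*(z-o[2])/d[2]
def px(c,X):
    p=c["R"]@np.array(X,float)+c["t"];return np.array([c["fx"]*p[0]/p[2]+c["cx"],c["fy"]*p[1]/p[2]+c["cy"]])
def crop(c,x0,y0,x1,y1,k,f):
    cv2.imwrite(f,cv2.resize(c["pixels"][y0:y1,x0:x1],None,fx=k,fy=k,interpolation=cv2.INTER_CUBIC))
def tool(dx):  # world vector (m) -> tool-axes mm, at present pose
    s=bot.sense();return (Ro.from_rotvec(s["tool_rot"]).inv().apply(dx)*1000).round(1)
E
python3 - <<'E'
from h import *
c=cam("top");s=cam("side")
crop(c,270,170,470,310,4,"pics/t1.png")
a=cv2.resize(s["pixels"][200:310,260:440],None,fx=4.4,fy=4.4,interpolation=cv2.INTER_CUBIC);cv2.imwrite("pics/s1.png",a)
hsv=cv2.cvtColor(c["pixels"],cv2.COLOR_BGR2HSV)
m=cv2.inRange(hsv,(0,70,50),(18,255,190));m[:180]=0;m[310:]=0;m[:,:270]=0
n,l,st,ce=cv2.connectedComponentsWithStats(m)
for i in range(1,n):
    if st[i,4]>8: print(st[i].tolist(),ce[i].round(1),w(c,*ce[i],.012).round(3),hsv[l==i].mean(0).round())
E
```

```text
[440, 180, 30, 11, 139] [453.4 185.3] [ 0.695 -0.325  0.012] [  4. 116.  60.]
[321, 268, 11, 10, 78] [325.9 272.7] [0.434 0.05  0.012] [ 11. 107. 146.]
[392, 272, 8, 7, 42] [395.7 275. ] [ 0.428 -0.155  0.012] [ 13.  83. 112.]
[426, 277, 21, 22, 345] [435.8 287.4] [ 0.393 -0.272  0.012] [  1. 141. 120.]
```

View pics/t1.png

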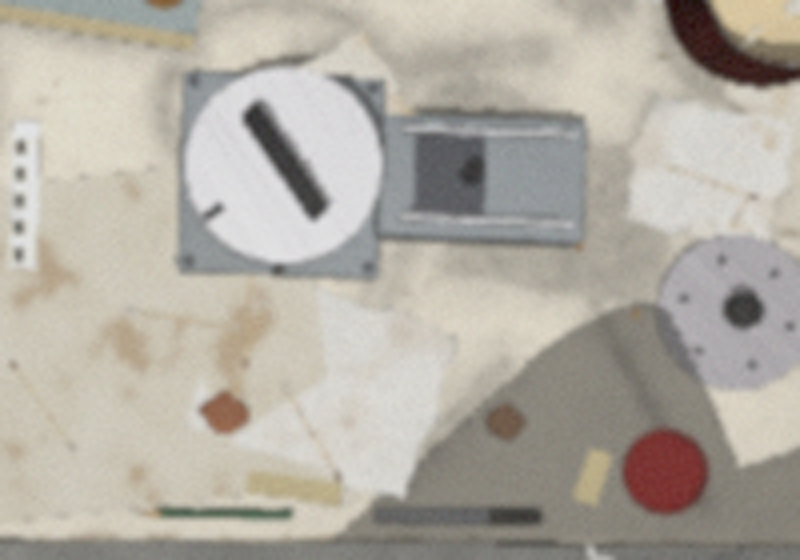

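View pics/s1.png

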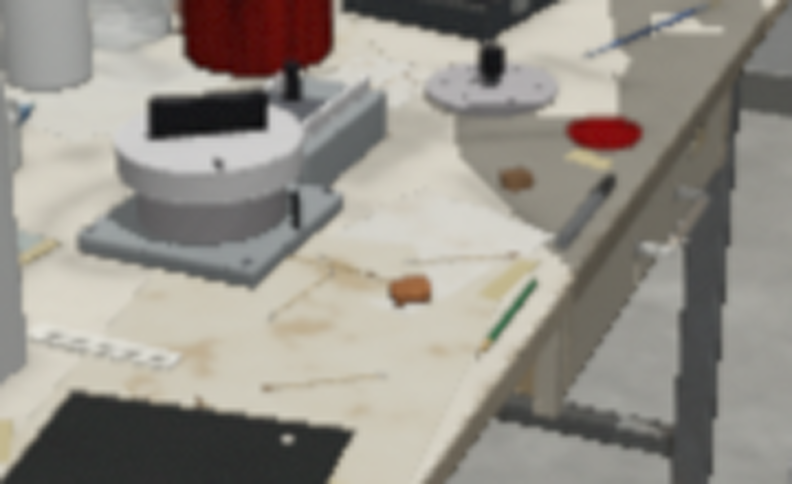

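Two loose sherds are in front of the washer, at top-view pixels (326,273) and (396,275). The lid's bar runs diagonally, its pointer is at the lower left, and the post is at the bottom centre. Next I'll measure everything.

```bash
python3 - <<'E'
from h import *
c=cam("top");im=c["pixels"];hsv=cv2.cvtColor(im,cv2.COLOR_BGR2HSV)
def comps(m,box,mn):
    x0,y0,x1,y1=box;k=np.zeros_like(m);k[y0:y1,x0:x1]=m[y0:y1,x0:x1]
    n,l,st,ce=cv2.connectedComponentsWithStats(k)
    return [(st[i,4],ce[i],np.argwhere(l==i)[:,::-1].astype(np.float32)) for i in range(1,n) if st[i,4]>mn]
def rect(name,pts,z):
    P=np.array([w(c,u,v,z)[:2] for u,v in pts]);r=cv2.minAreaRect((P*1000).astype(np.float32))
    b=cv2.boxPoints(r);e=max([b[1]-b[0],b[2]-b[1]],key=np.linalg.norm)
    print(name,np.round(r[0],1),np.round(r[1],1),"long axis deg",np.degrees(np.arctan2(e[1],e[0])).round(1),"cent",(P.mean(0)*1000).round(1))
dark=cv2.inRange(hsv,(0,0,0),(255,255,85))
for a,ce,p in comps(dark,(318,190,364,236),5): print("dark lid",a,ce.round(1)); rect(" bar",p,.113 if a>60 else .081)
for a,ce,p in comps(dark,(192,220,268,296),500): rect("mat",p,.005)
br=cv2.inRange(hsv,(0,70,50),(18,255,190))
for b in((315,262,340,285),(385,265,410,285)):
    for a,ce,p in comps(br,b,20): rect("sherd",p,.012)
lid=cv2.inRange(hsv,(0,0,190),(255,25,255))
for a,ce,p in comps(lid,(312,184,369,240),500):
    h=cv2.convexHull(p);(x,y),r=cv2.minEnclosingCircle(h);e=cv2.fitEllipse(h);print("lid",a,(x,y,r),e,w(c,*e[0],.081).round(4))
# washer/control box blue-grey
g=cv2.inRange(hsv,(95,15,80),(120,80,200))
for a,ce,p in comps(g,(310,180,425,245),150): print("grey",a,ce.round(1)); rect(" g",p,.03)
for a,ce,p in comps(dark,(368,195,420,235),5): print("dk",a,ce.round(1),w(c,*ce,.09).round(4))
for a,ce,p in comps(dark,(440,230,475,262),15): print("cover knob",a,ce.round(1),w(c,*ce,.045).round(4))
print("post",w(c,270+278/4,170+268/4,.048).round(4))
for u,v in((404,131),(575,140),(402,211),(572,224)): print("rail",w(c,270+u/4,170+v/4,.06).round(4))
for u,v in((196,80),(372,89),(369,267),(188,262)): print("bolt",w(c,270+u/4,170+v/4,.018).round(4))
Rm=Ro.from_rotvec(bot.sense()["tool_rot"]).as_matrix();print(Rm.round(3))
E
```

```text
dark lid 136 [340.8 209.6]
 bar [609.2  10.7] [84.1 12.3] long axis deg 33.8 cent [609.2  10.6]
mat [475.8 338.7] [185.  185.6] long axis deg -81.5 cent [475.1 338.8]
sherd [433.5  50.5] [27. 25.] long axis deg 45.3 cent [433.5  49.7]
sherd [ 426.9 -155.8] [18.6 18.7] long axis deg -44.8 cent [ 428.  -155.5]
lid 1646 (344.7539978027344, 206.7967987060547, 29.834688186645508) ((343.4370422363281, 207.75181579589844), (47.93828582763672, 59.680519104003906), 46.416587829589844) [0.6181 0.002  0.081 ]
dk 37 [387.7 212.4] [ 0.6046 -0.122   0.09  ]
cover knob 51 [455.4 246.9] [ 0.5106 -0.322   0.045 ]
post [0.537  0.0117 0.048 ]
rail [ 0.6353 -0.0779  0.06  ]
rail [ 0.6295 -0.2002  0.06  ]
rail [ 0.5777 -0.0765  0.06  ]
rail [ 0.5691 -0.1979  0.06  ]
bolt [0.6777 0.0719 0.018 ]
bolt [ 0.6716 -0.0581  0.018 ]
bolt [ 0.5399 -0.0561  0.018 ]
bolt [0.5428 0.0769 0.018 ]
[[ 0.903  0.43  -0.   ]
 [ 0.43  -0.903  0.001]
 [-0.    -0.001 -1.   ]]
```

Request:
servo_tool(steps="554 -373 -30 0 0 -8 0;554 -373 -30 0 0 -8 0;554 -373 -30 0 0 -8 0;554 -373 -30 0 0 -8 0;554 -373 -30 0 0 -8 0;554 -373 -30 0 0 -8 0;554 -373 -30 0 0 -8 0;554 -373 -30 0 0 -8 0;554 -373 -30 0 0 -8 0;554 -373 -30 0 0 -8 0;554 -373 -30 0 0 -8 0;554 -373 -30 0 0 -8 0;554 -373 -30 0 0 -8 0;554 -373 -30 0 0 -8 0;554 -373 -30 0 0 -8 0;554 -373 -30 0 0 -8 0;554 -373 -30 0 0 -8 0;554 -373 -30 0 0 -8 0;554 -373 -30 0 0 -8 0;554 -373 -30 0 0 -8 0")

```text
t: 1.92
ee_pos: [0.6077, 0.0097, 0.2081]
tool_rot: [3.009, 0.904, -0.001]
wrist_force: [0.1, 0.2, -0.3]
gripper_width: 1.001
```

Request:
servo_tool(steps="0 1 40 0 0 0 0;0 1 80 0 0 0 0;0 1 105 0 0 0 0.3;0 1 121 0 0 0 0.5;0 1 121 0 0 0 0.7;0 1 121 0 0 0 1;0 1 121 0 0 0 1;0 1 121 0 0 0 1;0 1 121 0 0 0 1;0 1 121 0 0 0 1;0 1 121 0 0 0 1;0 1 121 0 0 0 1", grip_force=35)

```text
t: 2.92
ee_pos: [0.6093, 0.0101, 0.0877]
tool_rot: [3.008, 0.905, 0.001]
wrist_force: [0.5, -0.3, -0.8]
gripper_width: 0.297
```

```bash
python3 - <<'E'
from h import *
c=cam("top");s=cam("side")
crop(s,265,180,385,270,6,"pics/s2.png");st=bot.sense();print(st["gripper_width"],st["wrist_force"],st["torque"],st["ee_pos"])
E
```

```text
0.2066161042218186 [-0.41489519 -0.30657184 -0.36107374] [-0.00613577 -0.02008785  0.00129202] [0.60915694 0.01013692 0.08744659]
```

View pics/s2.png

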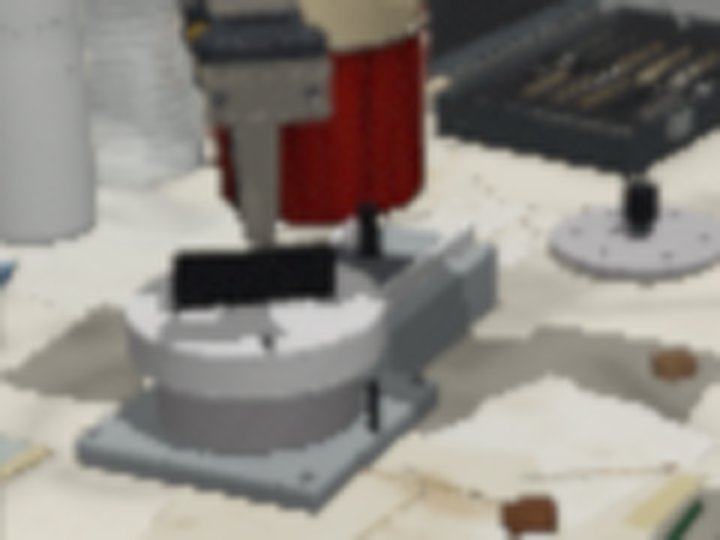

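```bash
python3 - <<'E'
from h import *
s=cam("side")
for z in(.087,.113,.125): print(z,px(s,(.609,.0101,z)).round(1),((px(s,(.609-.0055,.0101+.01,z))-[265,180])*6).round(0))
st=bot.sense();print(st["gripper_width"])
E
```

```text
0.087 [307.9 228.8] [258. 301.]
0.113 [307.6 221.3] [256. 256.]
0.125 [307.4 217.8] [255. 235.]
0.1655959946904526
```

Request:
servo_tool(steps="0 0 0 0 0 0 1;0 0 0 0 0 0 1;0 0 0 0 0 0 1;0 0 0 0 0 0 1")

```text
t: 3.4
ee_pos: [0.609, 0.0101, 0.0872]
tool_rot: [-3.008, -0.905, 0.0]
wrist_force: [0.8, -0.7, -0.7]
gripper_width: 0.004
```

```bash
python3 - <<'E'
from h import *
c=cam("top");s=cam("side")
a=cv2.resize(s["pixels"][150:260,265:365],(500,550),interpolation=cv2.INTER_CUBIC)
b=cv2.resize(c["pixels"][155:255,310:364],(297,550),interpolation=cv2.INTER_CUBIC)
cv2.imwrite("pics/b3.png",np.hstack([a,b]))
E
```

```text
(no output)
```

View pics/b3.png

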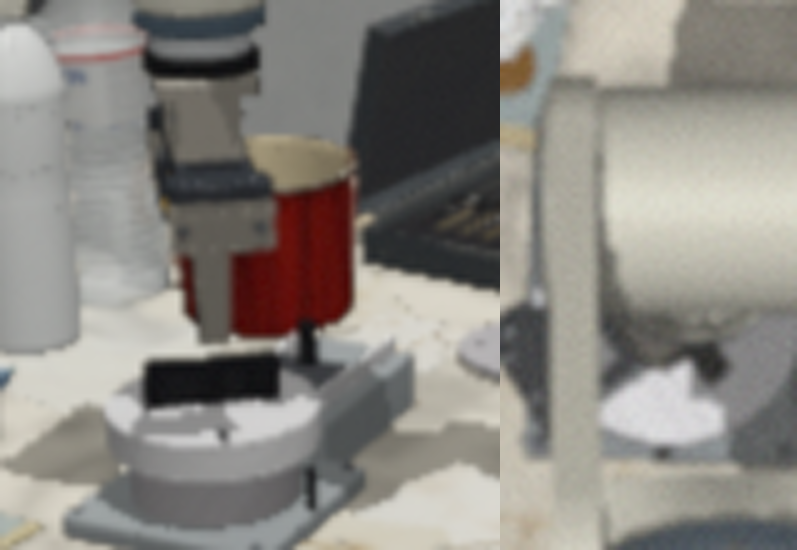

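The jaws shut on nothing (0.004). In the side view the visible fingertip is at about row 218, above the bar top at row 221, while the reported TCP of z=0.087 should appear at row 229. I'll measure the real fingertip height by differencing two side views, 50 mm apart.

```bash
python3 - <<'E'
from h import *
s=cam("side");np.save("a.npy",s["pixels"])
E
```

Request:
servo_tool(steps="0 0 -40 0 0 0 1;0 0 -60 0 0 0 1;0 0 -60 0 0 0 1;0 0 -60 0 0 0 1;0 0 -60 0 0 0 1")

```text
t: 3.97
ee_pos: [0.6085, 0.0101, 0.1466]
tool_rot: [-3.008, -0.905, 0.001]
wrist_force: [0.2, 0.4, -0.4]
gripper_width: 0.007
```

```bash
python3 - <<'E'
from h import *
s=cam("side");a=np.load("a.npy");b=s["pixels"]
d=cv2.absdiff(a,b).max(2)
print("rows of change near u=300..316:")
for r in range(196,236): print(r,d[r,300:318].tolist(),a[r,308].tolist(),b[r,308].tolist())
p=bot.sense()["ee_pos"];print(p,px(s,p),px(s,np.array(p)-[0,0,.06]))
E
```

```text
rows of change near u=300..316:
196 [28, 35, 63, 50, 11, 2, 2, 2, 1, 4, 34, 68, 78, 79, 81, 76, 65, 64] [83, 91, 94] [83, 90, 94]
197 [24, 35, 65, 56, 14, 2, 3, 1, 3, 3, 35, 71, 79, 78, 80, 80, 76, 72] [84, 92, 95] [83, 89, 93]
198 [25, 36, 72, 61, 18, 3, 3, 2, 1, 5, 34, 72, 80, 83, 81, 80, 74, 73] [85, 91, 94] [84, 91, 94]
199 [19, 45, 76, 67, 22, 5, 3, 10, 6, 5, 35, 73, 84, 81, 78, 71, 54, 54] [87, 94, 98] [83, 89, 92]
200 [9, 37, 63, 64, 22, 10, 8, 14, 11, 11, 31, 52, 52, 46, 42, 34, 24, 27] [85, 92, 95] [75, 81, 87]
201 [5, 14, 37, 54, 40, 38, 37, 39, 40, 41, 44, 32, 14, 11, 6, 5, 4, 7] [83, 90, 93] [46, 50, 83]
202 [1, 3, 12, 38, 61, 68, 66, 68, 70, 69, 60, 32, 4, 4, 3, 1, 5, 1] [83, 90, 94] [17, 20, 83]
203 [1, 1, 6, 37, 68, 78, 77, 76, 75, 75, 65, 30, 6, 2, 3, 3, 2, 1] [82, 90, 93] [12, 15, 82]
204 [0, 1, 3, 38, 69, 77, 79, 81, 76, 77, 66, 31, 2, 4, 3, 2, 2, 3] [84, 90, 94] [9, 14, 82]
205 [1, 0, 3, 36, 69, 79, 79, 76, 77, 78, 65, 34, 3, 1, 4, 3, 2, 2] [83, 90, 93] [9, 13, 81]
206 [0, 1, 1, 28, 74, 81, 78, 76, 77, 76, 61, 31, 5, 1, 2, 4, 1, 2] [83, 90, 94] [9, 13, 82]
207 [1, 
[... 2092 characters left out ...]
, 30]
230 [18, 23, 25, 27, 28, 13, 4, 23, 32, 24, 5, 1, 1, 1, 1, 1, 5, 32] [61, 60, 61] [93, 92, 93]
231 [47, 49, 49, 50, 54, 24, 5, 47, 61, 54, 14, 1, 0, 0, 1, 0, 1, 11] [120, 120, 121] [181, 181, 182]
232 [58, 36, 23, 22, 26, 10, 2, 27, 56, 58, 18, 2, 1, 1, 1, 1, 0, 2] [136, 137, 138] [192, 193, 193]
233 [29, 12, 2, 5, 7, 8, 10, 14, 34, 57, 41, 13, 3, 1, 1, 0, 1, 1] [139, 139, 140] [173, 173, 174]
234 [5, 8, 13, 42, 53, 53, 53, 53, 55, 64, 62, 40, 12, 3, 1, 1, 1, 1] [139, 139, 139] [193, 193, 194]
235 [53, 53, 54, 63, 65, 61, 59, 60, 62, 64, 65, 56, 35, 10, 2, 0, 0, 0] [131, 131, 131] [192, 192, 193]
[0.60818841 0.01005604 0.14612257] [307.36380974 211.62813538] [308.13980458 229.05499388]
```

The closed fingertip at reported z=0.087 appears at row 218.5, so it is really at z≈0.124. The true tip is about 37 mm above the reported TCP at the correct depth. I'll check whether the same holds with the jaws open.

Request:
servo_tool(steps="0 0 0 0 0 0 0;0 0 0 0 0 0 0;0 0 0 0 0 0 0;0 0 0 0 0 0 0;0 0 0 0 0 0 0;0 0 0 0 0 0 0;0 0 0 0 0 0 0;0 0 0 0 0 0 0")

```text
t: 4.68
ee_pos: [0.6091, 0.01, 0.1473]
tool_rot: [3.008, 0.905, 0.0]
wrist_force: [-0.6, -0.5, 0.0]
gripper_width: 0.562
```

```bash
python3 - <<'E'
from h import *
s=cam("side")
crop(s,270,150,370,250,6,"pics/s4.png")
st=bot.sense();p=np.array(st["ee_pos"]);R=Ro.from_rotvec(st["tool_rot"]).as_matrix();print(st["gripper_width"],p)
for k in(-.064,-.046,.046,.064):
  for dz in(0,.037): print(k,dz,((px(s,p+R[:,1]*k+[0,0,dz])-[270,150])*6).round())
E
```

```text
0.6067205716500794 [0.60907938 0.0100803  0.14730402]
-0.064 0 [236. 410.]
-0.064 0.037 [233. 342.]
-0.046 0 [232. 398.]
-0.046 0.037 [229. 330.]
0.046 0 [214. 339.]
0.046 0.037 [211. 274.]
0.064 0 [211. 328.]
0.064 0.037 [208. 264.]
```

View pics/s4.png

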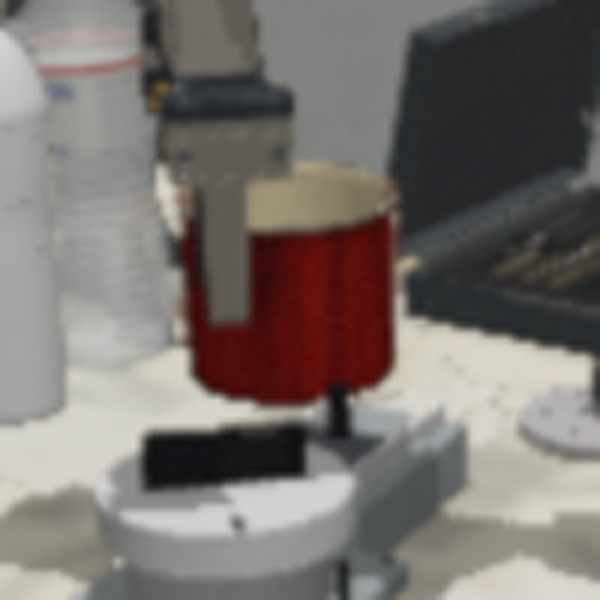

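The open jaws show the same thing: the tip is at crop (230,325), which fits an offset of about 39 mm. The true tip is therefore roughly reported z + 0.039. I'll descend in stages and watch the force.

Request:
servo_tool(steps="0 0 30 0 0 0 0;0 0 60 0 0 0 0;0 0 75 0 0 0 0;0 0 80 0 0 0 0;0 0 85 0 0 0 0;0 0 85 0 0 0 0")

```text
t: 5.23
ee_pos: [0.6092, 0.0101, 0.0621]
tool_rot: [-3.008, -0.905, 0.0]
wrist_force: [0.1, 0.6, 0.6]
gripper_width: 0.999
```

Request:
servo_tool(steps="0 0 2 0 0 0 0;0 0 4 0 0 0 0;0 0 5 0 0 0 0;0 0 6 0 0 0 0;0 0 6 0 0 0 0")

```text
t: 5.65
ee_pos: [0.6092, 0.0101, 0.0565]
tool_rot: [3.008, 0.905, 0.001]
wrist_force: [1.2, 0.2, -0.3]
gripper_width: 1.002
```

```bash
python3 - <<'E'
from h import *
s=cam("side");crop(s,270,150,370,250,6,"pics/s5.png")
st=bot.sense();p=np.array(st["ee_pos"]);R=Ro.from_rotvec(st["tool_rot"]).as_matrix();print(st["gripper_width"],p,st["wrist_force"])
for k in(-.064,):
  for dz in(0.035,.04): print(k,dz,((px(s,p+R[:,1]*k+[0,0,dz])-[270,150])*6).round())
E
```

```text
1.002827708204746 [0.60918907 0.01006413 0.05651673] [ 0.82490883 -0.91854597 -0.81562311]
-0.064 0.035 [240. 511.]
-0.064 0.04 [239. 502.]
```

View pics/s5.png

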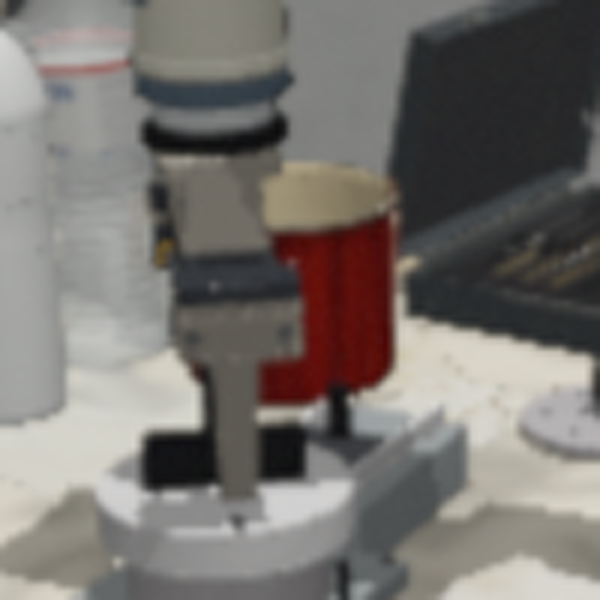

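The near finger now overlaps the bar, with its tip at crop (238,500), which gives an offset of about 0.041. The true tip z is about 0.097. I'll go 8 mm lower and grip.

Request:
servo_tool(steps="0 0 4 0 0 0 0.3;0 0 8 0 0 0 0.5;0 0 8 0 0 0 0.7;0 0 8 0 0 0 1;0 0 8 0 0 0 1;0 0 8 0 0 0 1;0 0 8 0 0 0 1;0 0 8 0 0 0 1;0 0 8 0 0 0 1;0 0 8 0 0 0 1;0 0 8 0 0 0 1;0 0 8 0 0 0 1;0 0 8 0 0 0 1;0 0 8 0 0 0 1;0 0 8 0 0 0 1;0 0 8 0 0 0 1;0 0 8 0 0 0 1;0 0 8 0 0 0 1")

```text
t: 7.2
ee_pos: [0.6091, 0.01, 0.0483]
tool_rot: [3.008, 0.905, 0.0]
wrist_force: [-0.8, 0.1, 1.1]
gripper_width: 0.153
```

Gripped: 0.153 × 92 = 14 mm. Now I'll turn it counter-clockwise by 53°.

Request:
servo_tool(steps="0 0 0 0 0 -4 1;0 0 0 0 0 -9 1;0 0 0 0 0 -14 1;0 0 0 0 0 -19 1;0 0 0 0 0 -24 1;0 0 0 0 0 -29 1;0 0 0 0 0 -34 1;0 0 0 0 0 -39 1;0 0 0 0 0 -44 1;0 0 0 0 0 -48 1;0 0 0 0 0 -51 1;0 0 0 0 0 -53 1;0 0 0 0 0 -53 1;0 0 0 0 0 -53 1")

```text
t: 8.37
ee_pos: [0.6107, 0.0091, 0.0486]
tool_rot: [2.286, 2.151, 0.002]
wrist_force: [4.0, -5.0, -1.8]
gripper_width: 0.151
```

Request:
servo_tool(steps="0 0 -3 0 0 0 1;0 0 -6 0 0 0 1;0 0 -10 0 0 0 1;0 0 -14 0 0 0 1;0 0 -14 0 0 0 1")

```text
t: 8.78
ee_pos: [0.6104, 0.0097, 0.0628]
tool_rot: [2.287, 2.151, 0.002]
wrist_force: [3.5, -1.6, 0.2]
gripper_width: 0.15
```

Request:
servo_tool(steps="0 0 -5 0 0 0 1;0 0 -10 0 0 0 1;0 0 -20 0 0 0 1;0 0 -30 0 0 0 1;0 0 -40 0 0 0 1;0 0 -40 0 0 0 1;0 0 -40 0 0 0 1")

```text
t: 9.37
ee_pos: [0.6097, 0.0101, 0.1034]
tool_rot: [2.288, 2.151, 0.002]
wrist_force: [0.8, -0.1, -3.1]
gripper_width: 0.148
```

```bash
python3 - <<'E'
from h import *
s=cam("side");crop(s,250,150,390,260,5,"pics/s6.png")
st=bot.sense();print(st["gripper_width"],st["ee_pos"],st["wrist_force"],st["joints"])
for t in [(.476,.339)]:
    p=np.array(st["ee_pos"]);print(tool([t[0]-p[0],t[1]-p[1],0]))
E
```

```text
0.14965597300905725 [0.60911666 0.01011793 0.10263716] [ 0.28184911 -0.58462633 -2.53728288] [1.41269876e-02 4.07895573e-01 1.73593460e+00 3.67828102e-05
 9.97198785e-01 7.54000147e-02]
[ 3.201e+02 -1.530e+02 -1.000e-01]
```

View pics/s6.png

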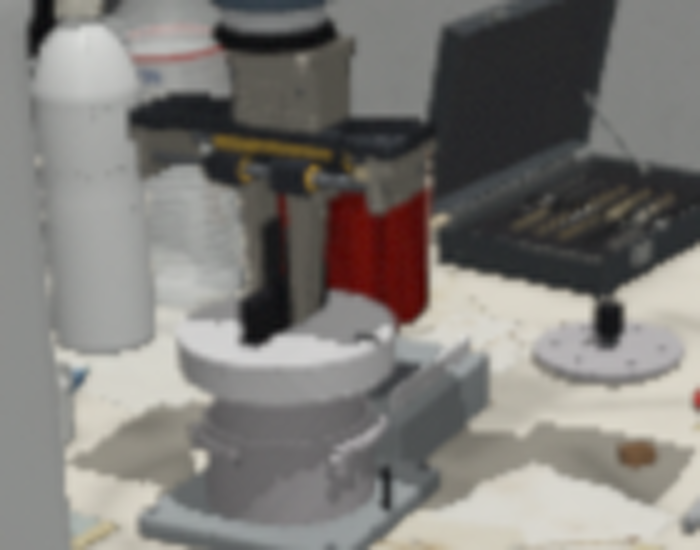

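The lid is off and clear, and the slots are visible. I'll carry it to the mat.

Request:
servo_tool(steps="35 -17 0 0 0 0 1;70 -34 0 0 0 0 1;105 -50 0 0 0 0 1;140 -67 0 0 0 0 1;175 -84 0 0 0 0 1;210 -100 0 0 0 0 1;245 -117 0 0 0 0 1;280 -134 0 0 0 0 1;305 -146 0 0 0 0 1;320 -153 0 0 0 0 1;320 -153 0 0 0 0 1;320 -153 0 0 0 0 1;320 -153 40 0 0 0 1;320 -153 70 0 0 0 1;320 -153 85 0 0 0 1;320 -153 95 0 0 0 1;320 -153 95 0 0 0 1;320 -153 95 0 0 0 1")

```text
t: 10.92
ee_pos: [0.4765, 0.3382, 0.0074]
tool_rot: [2.289, 2.151, -0.001]
wrist_force: [0.4, -0.2, -2.5]
gripper_width: 0.146
```

Next I'll lower the last few millimetres gently.

Request:
servo_tool(steps="0 0 3 0 0 0 1;0 0 5 0 0 0 1;0 0 7 0 0 0 1;0 0 7 0 0 0 1;0 0 7 0 0 0 1")

```text
t: 11.33
ee_pos: [0.4761, 0.339, 0.0006]
tool_rot: [2.288, 2.152, 0.001]
wrist_force: [-0.4, 0.5, -2.7]
gripper_width: 0.149
```

Request:
servo_tool(steps="0 0 1 0 0 0 1;0 0 2 0 0 0 1;0 0 3 0 0 0 1;0 0 3 0 0 0 1;0 0 3 0 0 0 1")

```text
t: 11.75
ee_pos: [0.4763, 0.3392, 0.0]
tool_rot: [2.288, 2.152, 0.001]
wrist_force: [-7.6, -4.4, 27.3]
gripper_width: 0.149
```

Request:
servo_tool(steps="0 0 -2 0 0 0 1;0 0 -2 0 0 0 0.6;0 0 -2 0 0 0 0.5;0 0 -2 0 0 0 0.5;0 0 -2 0 0 0 0.5;0 0 -2 0 0 0 0.5;0 0 -2 0 0 0 0.5;0 0 -30 0 0 0 0.5;0 0 -70 0 0 0 0.3;0 0 -110 0 0 0 0;0 0 -140 0 0 0 0;0 0 -140 0 0 0 0")

```text
t: 12.75
ee_pos: [0.4793, 0.3412, 0.1438]
tool_rot: [2.288, 2.151, 0.015]
wrist_force: [0.8, 0.2, -0.2]
gripper_width: 0.771
```

```bash
cat > sh.py <<'E'
from h import *
def sherds(c,boxes=((300,255,350,292),(375,255,425,292)),show=True):
    hsv=cv2.cvtColor(c["pixels"],cv2.COLOR_BGR2HSV);out=[]
    m=cv2.inRange(hsv,(0,60,40),(18,255,200))
    for x0,y0,x1,y1 in boxes:
        k=np.zeros_like(m);k[y0:y1,x0:x1]=m[y0:y1,x0:x1]
        n,l,st,ce=cv2.connectedComponentsWithStats(k)
        for i in range(1,n):
            if st[i,4]>20:
                P=np.array([w(c,u,v,.012)[:2]*1000 for v,u in np.argwhere(l==i)],np.float32);r=cv2.minAreaRect(P)
                print("sherd",st[i,4],ce[i].round(1),np.round(r[0],1),np.round(r[1],1),r[2]);out.append(r)
    return out
E
python3 - <<'E'
from sh import *
c=cam("top");sherds(c);s=cam("side")
p=np.array(bot.sense()["ee_pos"]);print(p,bot.sense()["gripper_width"],bot.sense()["tool_rot"])
print(tool([.4335-p[0],.050-p[1],0]),tool([.428-p[0],-.1555-p[1],0]))
a=cv2.resize(c["pixels"][205:310,190:340],(750,525));cv2.imwrite("pics/t7.png",a)
E
```

```text
sherd 72 [326.  272.6] [434.   50.3] [26.3 26.3] 26.920690536499023
sherd 55 [396. 275.] [ 428.4 -155.8] [20.6 20.8] 45.18085861206055
[0.47672723 0.3393526  0.13851868] 0.8516494718238896 [2.28823073 2.15200057 0.00438013]
[-291.5  -25.4   -0.6] [-496.9  -18.3   -0.9]
```

View pics/t7.png

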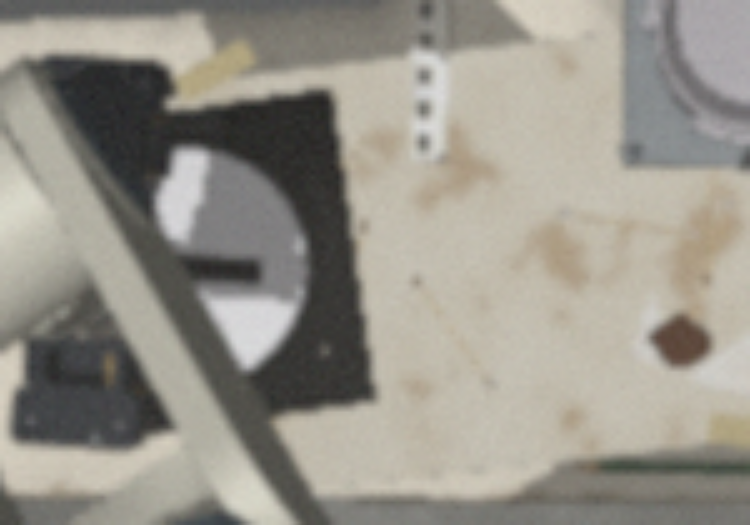

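The lid stands on the mat, upright. Next is sherd A, at about (0.434, 0.050): move above it with the tool turned 38° and descend partway.

Request:
servo_tool(steps="-37 -3 0 0 0 5 0;-74 -6 0 0 0 10 0;-111 -9 0 0 0 15 0;-148 -12 0 0 0 20 0;-185 -15 0 0 0 25 0;-222 -19 0 0 0 30 0;-260 -22 0 0 0 35 0;-291 -25 20 0 0 38 0;-291 -25 60 0 0 38 0;-291 -25 100 0 0 38 0;-291 -25 130 0 0 38 0;-291 -25 150 0 0 38 0;-291 -25 160 0 0 38 0;-291 -25 160 0 0 38 0;-291 -25 160 0 0 38 0")

```text
t: 14.1
ee_pos: [0.4324, 0.0499, -0.0232]
tool_rot: [-2.864, -1.29, 0.003]
wrist_force: [-0.2, 0.1, 0.6]
gripper_width: 0.999
```

Request:
servo_tool(steps="0 0 5 0 0 0 0;0 0 9 0 0 0 0;0 0 12 0 0 0 0;0 0 12 0 0 0 0")

```text
t: 14.43
ee_pos: [0.4334, 0.05, -0.0346]
tool_rot: [2.864, 1.29, 0.001]
wrist_force: [-0.9, 0.2, 0.3]
gripper_width: 0.998
```

```bash
python3 - <<'E'
from h import *
s=cam("side");st=bot.sense();p=np.array(st["ee_pos"]);R=Ro.from_rotvec(st["tool_rot"]).as_matrix()
print(p,st["wrist_force"],np.degrees(np.arctan2(R[1,1],R[0,1])),px(s,(.434,.05,.006)))
x,y=px(s,(.434,.05,.02)).astype(int);crop(s,x-50,y-45,x+50,y+30,7,"pics/s8.png")
for k in(-.046,.046):
    for d in(.037,.041): print(k,d,((px(s,p+R[:,1]*k+[0,0,d])-[x-50,y-45])*7).round())
E
```

```text
[ 0.43335455  0.04999172 -0.03451409] [-0.00690742  0.65930703 -0.57036029] -41.50915350321801 [353.51930384 265.92188929]
-0.046 0.037 [403. 402.]
-0.046 0.041 [403. 394.]
0.046 0.037 [310. 314.]
0.046 0.041 [309. 306.]
```

View pics/s8.png

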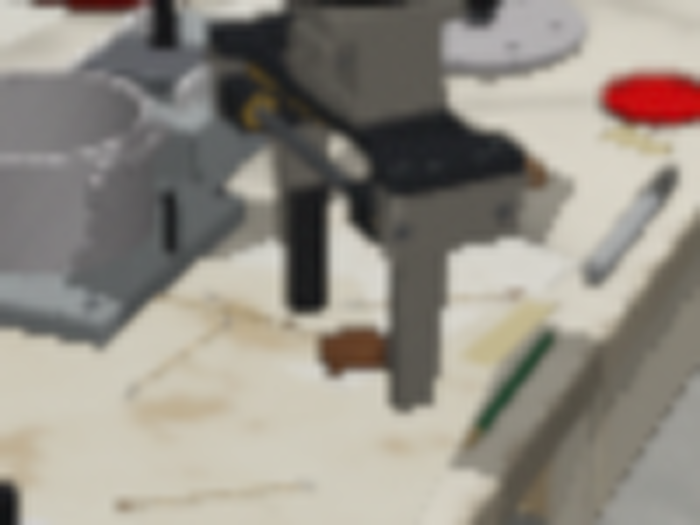

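The jaws straddle sherd A. The far tip at crop (309,306) agrees with the 0.041 offset, so the tip is about 6 mm above the table.

Request:
servo_tool(steps="0 0 2 0 0 0 0.4;0 0 3 0 0 0 1;0 0 3 0 0 0 1;0 0 3 0 0 0 1;0 0 3 0 0 0 1;0 0 3 0 0 0 1;0 0 3 0 0 0 1;0 0 3 0 0 0 1;0 0 3 0 0 0 1;0 0 3 0 0 0 1;0 0 3 0 0 0 1;0 0 3 0 0 0 1;0 0 3 0 0 0 1;0 0 3 0 0 0 1;0 0 3 0 0 0 1;0 0 3 0 0 0 1", grip_force=25)

```text
t: 15.82
ee_pos: [0.4347, 0.0505, -0.036]
tool_rot: [2.865, 1.289, 0.004]
wrist_force: [-4.3, 4.1, 27.4]
gripper_width: 0.314
```

Request:
servo_tool(steps="0 0 -3 0 0 0 1;0 0 -15 0 0 0 1;0 0 -45 0 0 0 1;0 0 -80 0 0 0 1;0 0 -115 0 0 0 1;10 20 -130 0 0 0 1;25 50 -130 0 0 0 1;40 85 -130 0 0 0 1;57 120 -130 0 0 0 1;72 150 -130 0 0 0 1;73 157 -130 0 0 0 1;73 157 -130 0 0 0 1;73 157 -130 0 0 0 1")

```text
t: 16.9
ee_pos: [0.5978, 0.0005, 0.0917]
tool_rot: [-2.864, -1.289, 0.003]
wrist_force: [-1.0, 0.5, -0.0]
gripper_width: 0.313
```

Request:
servo_tool(steps="0 0 35 0 0 0 1;0 0 65 0 0 0 1;0 0 78 0 0 0 1;0 0 84 0 0 0 1;0 0 84 0 0 0 1;0 0 84 0 0 0 0.55;0 0 84 0 0 0 0.55;0 0 84 0 0 0 0.55;0 0 84 0 0 0 0.55;0 0 84 0 0 0 0.55")

```text
t: 17.73
ee_pos: [0.5997, 0.0005, 0.0091]
tool_rot: [2.864, 1.29, 0.002]
wrist_force: [0.3, 0.0, -0.0]
gripper_width: 0.452
```

Request:
servo_tool(steps="0 0 -35 0 0 0 0.55;0 0 -70 0 0 0 0.55;0 0 -100 0 0 0 0.5;0 0 -120 0 0 0 0;0 0 -120 0 0 0 0")

```text
t: 18.15
ee_pos: [0.6023, 0.0005, 0.1335]
tool_rot: [2.862, 1.288, 0.011]
wrist_force: [0.2, -0.5, 0.4]
gripper_width: 0.619
```

```bash
python3 - <<'E'
from sh import *
c=cam("top");sherds(c,((300,185,350,292),(375,255,425,292)))
s=bot.sense();p=np.array(s["ee_pos"]);print(p,s["gripper_width"],s["wrist_force"])
print(tool([.4284-p[0],-.1555-p[1],0]))
a=c["pixels"][180:310,290:480];cv2.imwrite("pics/t9.png",cv2.resize(a,(760,520),interpolation=cv2.INTER_CUBIC))
E
```

```text
sherd 49 [396.3 275. ] [ 428.4 -155.8] [20.6 20.8] 45.18096923828125
[6.01012230e-01 4.88721823e-04 1.31038078e-01] 0.6665863158688171 [-0.71386387  0.57394954 -0.26309111]
[-231.2  -25.8   -0.9]
```

Sherd A has left the table. Sherd B is at (0.428,-0.156). I'll use a narrower jaw opening there to clear the marker.

Request:
servo_tool(steps="-35 -4 0 0 0 0 0.35;-70 -8 0 0 0 0 0.35;-105 -12 0 0 0 0 0.35;-140 -16 0 0 0 0 0.35;-175 -20 0 0 0 0 0.35;-210 -24 0 0 0 0 0.35;-231 -26 20 0 0 0 0.35;-231 -26 60 0 0 0 0.35;-231 -26 100 0 0 0 0.35;-231 -26 125 0 0 0 0.35;-231 -26 140 0 0 0 0.35;-231 -26 150 0 0 0 0.35;-231 -26 150 0 0 0 0.35;-231 -26 150 0 0 0 0.35")

```text
t: 19.37
ee_pos: [0.4261, -0.155, -0.0221]
tool_rot: [-2.864, -1.29, 0.002]
wrist_force: [-1.0, 0.7, -0.5]
gripper_width: 0.647
```

```bash
python3 - <<'E'
from h import *
s=cam("side");st=bot.sense();p=np.array(st["ee_pos"]);print(p,st["gripper_width"],st["wrist_force"])
x,y=px(s,(.428,-.156,.02)).astype(int);crop(s,x-50,y-40,x+50,y+30,7,"pics/s10.png")
E
```

```text
[ 0.42675857 -0.15522607 -0.02141255] 0.6439568735403604 [ 0.27927308 -0.04678071 -0.03032115]
```

View pics/s10.png

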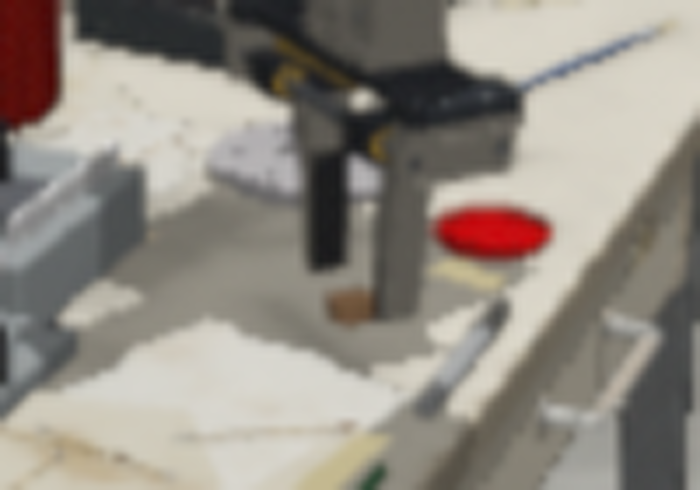

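The jaws straddle sherd B, visible at crop (350,305).

Request:
servo_tool(steps="0 0 5 0 0 0 0.35;0 0 10 0 0 0 0.35;0 0 13 0 0 0 0.35;0 0 13 0 0 0 1;0 0 13 0 0 0 1;0 0 13 0 0 0 1;0 0 13 0 0 0 1;0 0 13 0 0 0 1;0 0 13 0 0 0 1;0 0 13 0 0 0 1;0 0 13 0 0 0 1;0 0 13 0 0 0 1;0 0 13 0 0 0 1;0 0 13 0 0 0 1", grip_force=25)

```text
t: 20.58
ee_pos: [0.4268, -0.1553, -0.0346]
tool_rot: [2.864, 1.29, 0.0]
wrist_force: [-0.5, -0.3, 2.5]
gripper_width: 0.255
```

Request:
servo_tool(steps="0 0 -3 0 0 0 1;0 0 -15 0 0 0 1;0 0 -45 0 0 0 1;0 0 -80 0 0 0 1;0 0 -115 0 0 0 1;25 3 -130 0 0 0 1;60 6 -130 0 0 0 1;95 10 -130 0 0 0 1;130 14 -130 0 0 0 1;165 18 -130 0 0 0 1;200 22 -130 0 0 0 1;230 25 -130 0 0 0 1;250 27 -130 0 0 0 1;255 27 -130 0 0 0 1;255 27 -130 0 0 0 1")

```text
t: 21.83
ee_pos: [0.6159, 0.0188, 0.0948]
tool_rot: [-2.863, -1.292, 0.001]
wrist_force: [-0.8, -0.1, -0.2]
gripper_width: 0.257
```

Request:
servo_tool(steps="0 0 35 0 0 0 1;0 0 65 0 0 0 1;0 0 78 0 0 0 1;0 0 83 0 0 0 1;0 0 83 0 0 0 1;0 0 83 0 0 0 0.6;0 0 83 0 0 0 0.6;0 0 83 0 0 0 0.6;0 0 83 0 0 0 0.6;0 0 83 0 0 0 0.6;0 0 83 0 0 0 0.6")

```text
t: 22.75
ee_pos: [0.6161, 0.0178, 0.0128]
tool_rot: [2.864, 1.29, 0.001]
wrist_force: [0.7, 0.4, 0.1]
gripper_width: 0.402
```

Request:
servo_tool(steps="0 0 -35 0 0 0 0.6;0 0 -70 0 0 0 0.6;0 0 -105 0 0 0 0.5;-30 10 -130 0 0 0 0;-65 30 -130 0 0 0 0;-100 60 -130 0 0 0 0;-130 85 -130 0 0 0 0;-160 110 -130 0 0 0 0;-190 130 -130 0 0 0 0;-190 130 -130 0 0 0 0")

```text
t: 23.58
ee_pos: [0.5864, -0.2165, 0.1425]
tool_rot: [2.865, 1.284, -0.001]
wrist_force: [-0.2, 0.2, 0.1]
gripper_width: 0.959
```

```bash
python3 - <<'E'
from sh import *
c=cam("top");sherds(c,((290,185,350,292),(350,235,425,292)))
hsv=cv2.cvtColor(c["pixels"],cv2.COLOR_BGR2HSV)
s=bot.sense();p=np.array(s["ee_pos"]);print(p,s["gripper_width"],s["joints"])
dark=cv2.inRange(hsv,(0,0,0),(255,255,85));k=np.zeros_like(dark);k[230:265,435:480]=dark[230:265,435:480]
n,l,st,ce=cv2.connectedComponentsWithStats(k)
for i in range(1,n):
    if st[i,4]>10: print("knob",st[i].tolist(),ce[i],w(c,*ce[i],.045))
a=c["pixels"][180:310,300:490];cv2.imwrite("pics/t11.png",cv2.resize(a,(760,520),interpolation=cv2.INTER_CUBIC))
E
```

```text
sherd 149 [341.1 213.4] [609.6   7.1] [54.5 27.3] 45.113250732421875
[ 0.58661569 -0.21368134  0.1423171 ] 0.9887400731746224 [-3.51430239e-01  3.86526527e-01  1.66920289e+00 -5.26425260e-04
  1.08555691e+00  3.77350011e-01]
knob [468, 230, 12, 34, 288] [474.52777778 246.84375   ] [ 0.51114142 -0.37685509  0.045     ]
knob [451, 243, 9, 8, 56] [455.375      246.83928571] [ 0.51080622 -0.32196272  0.045     ]
```

View pics/t11.png

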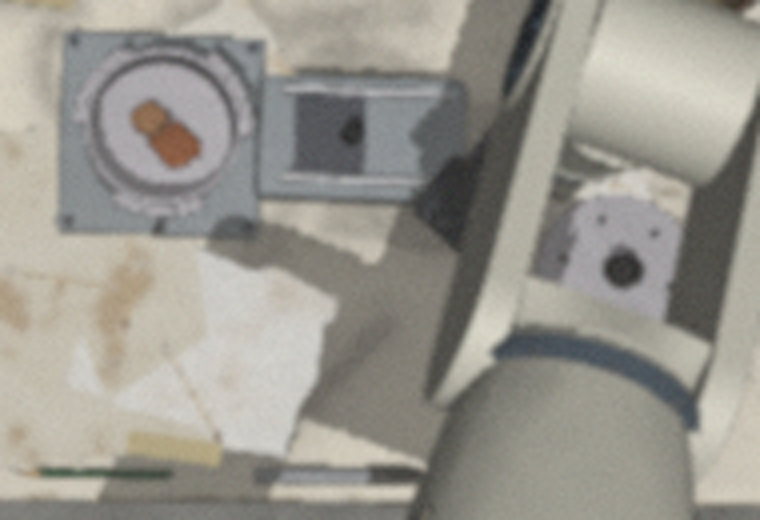

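Both sherds are in the drum at crop (150,118) and (175,143). No other sherds are left on the table, and the cover hasn't moved. Next I'll grip the cover's knob, closing twice at 90° so it centres in the jaws.

Request:
servo_tool(steps="-40 5 0 0 0 0 0;-80 9 0 0 0 0 0;-115 13 0 0 0 0 0;-131 15 20 0 0 0 0;-131 15 55 0 0 0 0;-131 15 90 0 0 0 0;-131 15 120 0 0 0 0;-131 15 140 0 0 0 0;-131 15 150 0 0 0 0;-131 15 153 0 0 0 0;-131 15 153 0 0 0 0")

```text
t: 24.55
ee_pos: [0.5119, -0.3179, -0.0108]
tool_rot: [-2.864, -1.291, 0.0]
wrist_force: [-0.9, -0.1, 0.2]
gripper_width: 0.997
```

Request:
servo_tool(steps="0 0 0 0 0 0 0.5;0 0 0 0 0 0 1;0 0 0 0 0 0 1;0 0 0 0 0 0 1;0 0 0 0 0 0 1;0 0 0 0 0 0 1;0 0 0 0 0 0 1;0 0 0 0 0 0 1;0 0 0 0 0 0 1;0 0 0 0 0 0 1;0 0 0 0 0 0 1;0 0 0 0 0 0 1;0 0 0 0 0 0 1;0 0 0 0 0 0 1", grip_force=12)

```text
t: 25.72
ee_pos: [0.5117, -0.3187, -0.0107]
tool_rot: [2.864, 1.29, 0.0]
wrist_force: [-0.2, -0.7, 0.3]
gripper_width: 0.271
```

The knob is gripped at 24.9 mm. I'll open, turn 90° and grip again.

Request:
servo_tool(steps="0 0 0 0 0 0 0.3;0 0 0 0 0 0 0.3;0 0 0 0 0 0 0.3;0 0 0 0 0 0 0.3;0 0 0 0 0 -7 0.3;0 0 0 0 0 -14 0.3;0 0 0 0 0 -21 0.3;0 0 0 0 0 -28 0.3;0 0 0 0 0 -35 0.3;0 0 0 0 0 -42 0.3;0 0 0 0 0 -49 0.3;0 0 0 0 0 -56 0.3;0 0 0 0 0 -63 0.3;0 0 0 0 0 -70 0.3;0 0 0 0 0 -77 0.3;0 0 0 0 0 -84 0.3;0 0 0 0 0 -90 0.3;0 0 0 0 0 -90 0.3;0 0 0 0 0 -90 0.3")

```text
t: 27.3
ee_pos: [0.5116, -0.3186, -0.0107]
tool_rot: [-1.118, -2.936, -0.0]
wrist_force: [-0.5, 0.4, -0.1]
gripper_width: 0.697
```

Request:
servo_tool(steps="0 0 0 0 0 0 1;0 0 0 0 0 0 1;0 0 0 0 0 0 1;0 0 0 0 0 0 1;0 0 0 0 0 0 1;0 0 0 0 0 0 1;0 0 0 0 0 0 1;0 0 0 0 0 0 1;0 0 0 0 0 0 1;0 0 0 0 0 0 1;0 0 0 0 0 0 1;0 0 0 0 0 0 1", grip_force=12)

```text
t: 28.3
ee_pos: [0.5116, -0.3187, -0.0107]
tool_rot: [-1.113, -2.938, 0.0]
wrist_force: [-1.0, -1.1, 0.0]
gripper_width: 0.267
```

Request:
servo_tool(steps="0 0 0 0 0 0 1;0 0 0 0 0 0 1;0 0 0 0 0 0 1;0 0 0 0 0 0 1;0 0 -10 0 0 0 1;0 0 -20 0 0 0 1;0 0 -20 0 0 0 1;0 0 -20 0 0 0 1", grip_force=30)

```text
t: 28.97
ee_pos: [0.5124, -0.3191, 0.0105]
tool_rot: [1.113, 2.936, -0.001]
wrist_force: [-0.1, 0.6, -1.2]
gripper_width: 0.263
```

```bash
python3 - <<'E'
from h import *
s=bot.sense();p=np.array(s["ee_pos"]);print(p,s["gripper_width"],s["wrist_force"],s["joints"],s["tool_rot"])
print(tool([.609-p[0],.010-p[1],0]))
c=cam("top");im=c["pixels"];g=cv2.cvtColor(im,cv2.COLOR_BGR2GRAY)
hsv=cv2.cvtColor(im,cv2.COLOR_BGR2HSV)
# drum floor/wall disc: non-bluish light region + sherds inside the dark rim ring
sub=g[180:245,305:375];b=cv2.GaussianBlur(cv2.resize(sub,None,fx=4,fy=4,interpolation=cv2.INTER_CUBIC),(5,5),0)
for r0,r1 in((60,75),(75,84),(84,100)):
    q=cv2.HoughCircles(b,cv2.HOUGH_GRADIENT_ALT if 0 else cv2.HOUGH_GRADIENT,1,200,param1=100,param2=10,minRadius=r0,maxRadius=r1)
    if q is not None:
        x,y,r=q[0][0];u,v=305+(x-1.5)/4,180+(y-1.5)/4;print(u,v,r/4,"z.075",w(c,u,v,.075),"z.022",w(c,u,v,.022), r/4/547*1.55)
E
```

```text
[ 0.5124303  -0.31908474  0.01048588] 0.26288881443212364 [-0.12061058  0.6120406  -1.20361049] [-5.59459453e-01  5.20024335e-01  1.80413604e+00  8.13168372e-05
  8.15296187e-01 -1.40575006e+00] [ 1.11265849e+00  2.93570525e+00 -5.65770800e-04]
[ 1.458e+02  3.104e+02 -2.000e-01]
340.0 211.75 18.6 z.075 [0.60731096 0.0115008  0.075     ] z.022 [0.61298018 0.00968188 0.022     ] 0.052705664
340.0 212.5 19.225 z.075 [0.60516889 0.01149152 0.075     ] z.022 [0.61076491 0.00967228 0.022     ] 0.05447669
341.0 215.0 21.725 z.075 [0.59804618 0.00861934 0.075     ] z.022 [0.60339882 0.00670196 0.022     ] 0.061560787
```

Request:
servo_tool(steps="0 0 -35 0 0 0 1;0 0 -70 0 0 0 1;0 0 -100 0 0 0 1;8 17 -110 0 0 0 1;22 47 -110 0 0 0 1;36 78 -110 0 0 0 1;50 109 -110 0 0 0 1;64 140 -110 0 0 0 1;78 171 -110 0 0 0 1;92 202 -110 0 0 0 1;106 233 -110 0 0 0 1;120 262 -110 0 0 0 1;134 288 -110 0 0 0 1;142 303 -110 0 0 0 1;146 310 -110 0 0 0 1;146 310 -110 0 0 0 1;146 310 -110 0 0 0 1;146 310 -110 0 0 0 1")

```text
t: 30.52
ee_pos: [0.6073, 0.0091, 0.1191]
tool_rot: [-1.114, -2.937, 0.001]
wrist_force: [-0.2, -0.5, -0.6]
gripper_width: 0.265
```

```bash
python3 - <<'E'
from h import *
s=bot.sense();p=np.array(s["ee_pos"]);print(p,s["gripper_width"],s["wrist_force"],s["tool_rot"])
print(tool([.609-p[0],.0103-p[1],0]))
E
```

```text
[0.60730636 0.00910198 0.11909793] 0.2648780785301687 [-0.22042115 -0.47817333 -0.60475396] [-1.11419873e+00 -2.93695344e+00  8.99387494e-04]
[-0.5  2.  -0. ]
```

Request:
servo_tool(steps="0 2 20 0 0 0 1;0 2 40 0 0 0 1;0 2 50 0 0 0 1;0 2 50 0 0 0 1;0 2 53 0 0 0 1;0 2 56 0 0 0 1;0 2 58 0 0 0 1;0 2 58 0 0 0 1;0 2 58 0 0 0 1")

```text
t: 31.27
ee_pos: [0.6093, 0.0117, 0.0617]
tool_rot: [1.113, 2.937, 0.0]
wrist_force: [-0.4, 0.1, -1.9]
gripper_width: 0.263
```

Request:
servo_tool(steps="0 0 1 0 0 0 1;0 0 2 0 0 0 1;0 0 3 0 0 0 1;0 0 4 0 0 0 1;0 0 4 0 0 0 1")

```text
t: 31.68
ee_pos: [0.609, 0.0118, 0.0571]
tool_rot: [-1.113, -2.938, 0.0]
wrist_force: [-0.1, -0.1, -1.0]
gripper_width: 0.265
```

Request:
servo_tool(steps="0 0 1 0 0 0 1;0 0 1 0 0 0 1;0 0 1 0 0 0 1")

```text
t: 31.93
ee_pos: [0.6091, 0.0118, 0.0563]
tool_rot: [1.113, 2.938, -0.0]
wrist_force: [0.8, 0.1, -0.8]
gripper_width: 0.264
```

Request:
servo_tool(steps="0 0 1 0 0 0 1;0 0 1 0 0 0 1;0 0 2 0 0 0 1;0 0 2 0 0 0 1")

```text
t: 32.27
ee_pos: [0.6092, 0.0118, 0.0562]
tool_rot: [1.113, 2.937, 0.0]
wrist_force: [-6.7, 0.5, 18.5]
gripper_width: 0.264
```

The cover made contact at reported z=0.0562 (expected 0.0563), so it is seated. Releasing and retreating.

Request:
servo_tool(steps="0 0 -1 0 0 0 1;0 0 -1 0 0 0 0.4;0 0 -1 0 0 0 0.4;0 0 -1 0 0 0 0.4;0 0 -1 0 0 0 0.4;0 0 -1 0 0 0 0.4;0 0 -20 0 0 0 0.4;0 0 -50 0 0 0 0.4;0 0 -90 0 0 0 0.4;-20 -28 -90 0 0 0 0.4;-45 -60 -90 0 0 0 0.4;-70 -92 -90 0 0 0 0.4;-95 -125 -90 0 0 0 0.6;-115 -160 -90 0 0 0 0.8;-135 -185 -90 0 0 0 1;-135 -185 -90 0 0 0 1;-135 -185 -90 0 0 0 1")

```text
t: 33.68
ee_pos: [0.5871, -0.2178, 0.144]
tool_rot: [-1.118, -2.936, -0.0]
wrist_force: [0.3, 1.3, -0.4]
gripper_width: 0.262
```

```bash
python3 - <<'E'
from h import *
c=cam("top");s=cam("side")
a=cv2.resize(s["pixels"][200:270,275:365],(540,420),interpolation=cv2.INTER_CUBIC)
b=cv2.resize(c["pixels"][180:250,310:350],(240,420),interpolation=cv2.INTER_CUBIC)
cv2.imwrite("pics/b12.png",np.hstack([a,b]))
hsv=cv2.cvtColor(c["pixels"],cv2.COLOR_BGR2HSV);dark=cv2.inRange(hsv,(0,0,0),(255,255,80))
k=np.zeros_like(dark);k[185:240,315:425]=dark[185:240,315:425]
n,l,st,ce=cv2.connectedComponentsWithStats(k)
for i in range(1,n):
    if st[i,4]>8: print(st[i].tolist(),ce[i].round(1),"z.115",w(c,*ce[i],.113).round(4),"z.09",w(c,*ce[i],.088).round(4))
z=bot.sense();p=np.array(z["ee_pos"]);print(p,z["gripper_width"],z["tool_rot"])
E
```

```text
[403, 185, 22, 34, 359] [415.3 197.8] z.115 [ 0.6432 -0.1956  0.113 ] z.09 [ 0.6465 -0.1999  0.088 ]
[337, 207, 8, 8, 48] [340.9 210.5] z.115 [0.6068 0.0105 0.113 ] z.09 [0.6095 0.0096 0.088 ]
[385, 208, 6, 9, 41] [387.6 212.1] z.115 [ 0.6028 -0.119   0.113 ] z.09 [ 0.6055 -0.122   0.088 ]
[418, 220, 7, 20, 71] [422.  231.3] z.115 [ 0.5503 -0.2138  0.113 ] z.09 [ 0.5521 -0.2184  0.088 ]
[ 0.58742608 -0.21557366  0.14403499] 0.17323735817755032 [-1.11369044e+00 -2.93692931e+00 -6.85573554e-04]
```

View pics/b12.png

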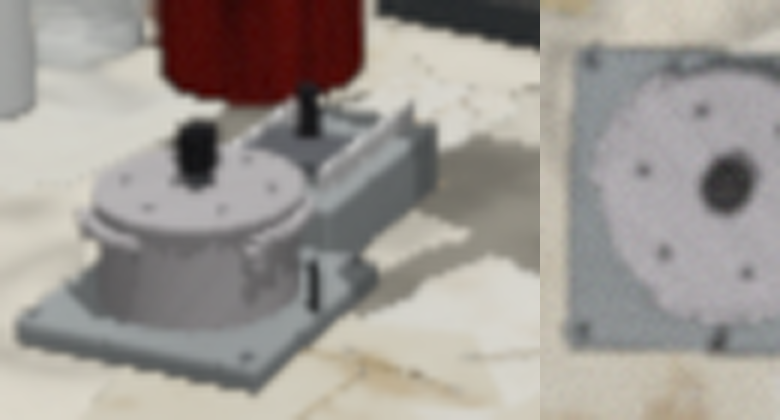

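The cover sits level on the rim, with its knob at top-view (340.9,210.5), on the drum axis. Next I'll grip the shutter knob at (0.605,-0.122) with the jaws along the washer's y and slide it open.

Request:
servo_tool(steps="15 25 0 0 0 -7 0.5;30 50 0 0 0 -14 0.5;42 70 0 0 0 -21 0.5;49 81 0 0 0 -28 0.5;49 81 0 0 0 -35 0.5;49 81 0 0 0 -38 0.5;49 81 0 0 0 -38 0.5;49 81 30 0 0 -38 0.5;49 81 60 0 0 -38 0.5;49 81 90 0 0 -38 0.5;49 81 105 0 0 -38 0.5;49 81 112 0 0 -38 0.5;49 81 112 0 0 -38 0.5;49 81 112 0 0 -38 0.5")

```text
t: 34.95
ee_pos: [0.605, -0.1227, 0.0328]
tool_rot: [0.097, 3.14, 0.0]
wrist_force: [0.5, -0.2, 0.6]
gripper_width: 0.5
```

Request:
servo_tool(steps="0 0 0 0 0 0 1;0 0 0 0 0 0 1;0 0 0 0 0 0 1;0 0 0 0 0 0 1;0 0 0 0 0 0 1;0 0 0 0 0 0 1;0 0 0 0 0 0 1;0 0 0 0 0 0 1;0 0 0 0 0 0 1;0 0 0 0 0 0 1", grip_force=10)

```text
t: 35.78
ee_pos: [0.6049, -0.1233, 0.0327]
tool_rot: [0.096, 3.139, -0.0]
wrist_force: [-1.3, -0.4, 5.6]
gripper_width: 0.162
```

```bash
python3 - <<'E'
from h import *
z=bot.sense();p=np.array(z["ee_pos"]);print(p,z["gripper_width"],z["wrist_force"],tool([-.058*.049,-.998*.049,0]))
E
```

```text
[ 0.60486968 -0.12327874  0.03274655] 0.16175830130733673 [-1.28811111 -0.4410314   5.62454439] [ -0.2 -49.    0. ]
```

Request:
servo_tool(steps="0 -5 0 0 0 0 1;0 -12 0 0 0 0 1;0 -20 0 0 0 0 1;0 -28 0 0 0 0 1;0 -36 0 0 0 0 1;0 -42 0 0 0 0 1;0 -46 0 0 0 0 1;0 -48 0 0 0 0 1;0 -48 0 0 0 0 1;0 -48 0 0 0 0 1")

```text
t: 36.62
ee_pos: [0.6031, -0.1697, 0.0327]
tool_rot: [0.099, 3.138, 0.004]
wrist_force: [6.6, 11.9, 5.6]
gripper_width: 0.161
```

Request:
servo_tool(steps="0 1 0 0 0 0 0.6;0 1 0 0 0 0 0.6;0 1 0 0 0 0 0.6;0 1 0 0 0 0 0.6;0 1 0 0 0 0 0.6;0 1 -20 0 0 0 0.6;0 1 -50 0 0 0 0.6;0 1 -75 0 0 0 0.8;0 -40 -75 0 0 0 1;0 -80 -75 0 0 0 1;0 -110 -75 0 0 0 1;0 -110 -75 0 0 0 1;0 -110 -75 0 0 0 1;0 -110 -75 0 0 0 1")

```text
t: 37.78
ee_pos: [0.5943, -0.2805, 0.1068]
tool_rot: [-0.098, -3.139, -0.001]
wrist_force: [-0.3, 0.6, 0.2]
gripper_width: 0.01
```

```bash
python3 - <<'E'
from h import *
c=cam("top");s=cam("side");z=bot.sense();p=np.array(z["ee_pos"]);print(p,z["gripper_width"],z["tool_rot"])
a=cv2.resize(s["pixels"][200:250,290:350],(480,400),interpolation=cv2.INTER_CUBIC)
b=cv2.resize(c["pixels"][190:240,355:395],(320,400),interpolation=cv2.INTER_CUBIC)
cv2.imwrite("pics/b13.png",np.hstack([a,b]))
hsv=cv2.cvtColor(c["pixels"],cv2.COLOR_BGR2HSV);dark=cv2.inRange(hsv,(0,0,0),(255,255,75))
k=np.zeros_like(dark);k[185:240,315:425]=dark[185:240,315:425]
n,l,st,ce=cv2.connectedComponentsWithStats(k)
for i in range(1,n):
    if st[i,4]>8: print(st[i].tolist(),ce[i].round(1),"z.09",w(c,*ce[i],.088).round(4))
print("button px",px(c,(.604,-.104,.053)),px(s,(.604,-.104,.053)),"open shutter knob side px",px(s,(.602,-.170,.09)), "shut",px(s,(.605,-.122,.09)))
dk=cv2.inRange(cv2.cvtColor(s["pixels"],cv2.COLOR_BGR2HSV),(0,0,0),(255,255,60));k=np.zeros_like(dk);k[200:235,315:355]=dk[200:235,315:355]
n,l,st,ce=cv2.connectedComponentsWithStats(k);print([ (st[i].tolist()) for i in range(1,n) if st[i,4]>5])
print(tool([.604-p[0],-.104-p[1],0]))
E
```

```text
[ 0.59468816 -0.27963008  0.10702426] 0.0046317056382029435 [-9.50946458e-02 -3.13945995e+00 -8.68886660e-04]
[422, 197, 3, 24, 42] [423.4 211. ] z.09 [ 0.6093 -0.2225  0.088 ]
[338, 207, 7, 8, 46] [340.8 210.4] z.09 [0.6098 0.0097 0.088 ]
[401, 209, 6, 8, 36] [403.7 212.9] z.09 [ 0.6036 -0.1671  0.088 ]
button px [379.85332707 213.9178805 ] [324.72183707 226.28566504] open shutter knob side px [332.92643462 210.20877026] shut [326.41486044 214.55755896]
[[339, 200, 16, 5, 61], [330, 209, 5, 10, 36]]
[1.300e+00 1.759e+02 1.000e-01]
```

View pics/b13.png

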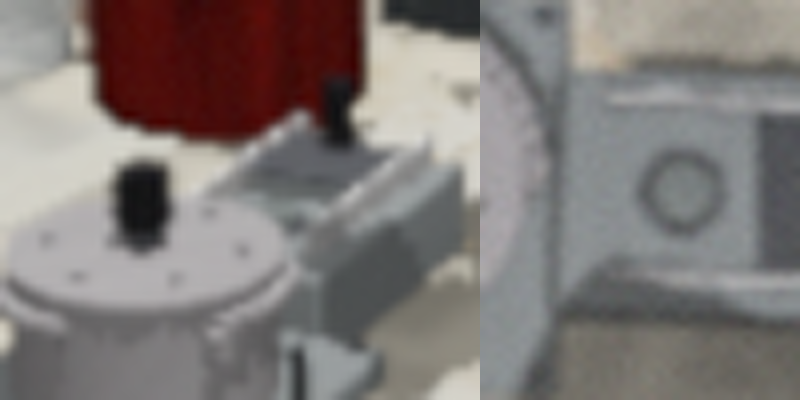

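The button is at top-view (380,214), as predicted. The plate edge is about 27 mm from it (26 mm expected when fully open), and the shutter knob moved about 46 mm. I'll go above the button with the fingers shut.

Request:
servo_tool(steps="0 35 0 0 0 0 1;1 70 0 0 0 0 1;1 105 0 0 0 0 1;1 140 0 0 0 0 1;1 165 0 0 0 0 1;1 176 0 0 0 0 1;1 176 0 0 0 0 1;1 176 0 0 0 0 1;1 176 30 0 0 0 1;1 176 60 0 0 0 1;1 176 75 0 0 0 1;1 176 85 0 0 0 1;1 176 85 0 0 0 1;1 176 85 0 0 0 1")

```text
t: 39.05
ee_pos: [0.6047, -0.106, 0.0224]
tool_rot: [-0.098, -3.14, 0.0]
wrist_force: [-0.3, 0.1, 0.4]
gripper_width: 0.009
```

Request:
servo_tool(steps="0 0 3 0 0 0 1;0 0 6 0 0 0 1;0 0 8 0 0 0 1;0 0 8 0 0 0 1;0 0 8 0 0 0 1")

```text
t: 39.47
ee_pos: [0.6055, -0.1054, 0.015]
tool_rot: [0.096, 3.139, -0.001]
wrist_force: [1.1, -1.2, 2.9]
gripper_width: 0.005
```

Contact has begun. Pressing further.

Request:
servo_tool(steps="0 0 1 0 0 0 1;0 0 2 0 0 0 1;0 0 3 0 0 0 1;0 0 3 0 0 0 1")

```text
t: 39.8
ee_pos: [0.6055, -0.1053, 0.012]
tool_rot: [0.096, 3.139, -0.001]
wrist_force: [0.8, -1.0, 8.2]
gripper_width: 0.005
```

Request:
servo_tool(steps="0 0 1 0 0 0 1;0 0 2 0 0 0 1;0 0 2 0 0 0 1;0 0 2 0 0 0 1")

```text
t: 40.13
ee_pos: [0.6056, -0.1054, 0.0116]
tool_rot: [0.096, 3.138, -0.001]
wrist_force: [-4.2, -0.5, 23.5]
gripper_width: 0.005
```

The button bottomed out (23 N, about 5 mm of travel). Retreating clear for a final check.

Request:
servo_tool(steps="0 0 -5 0 0 0 1;0 0 -30 0 0 0 1;0 0 -65 0 0 0 1;0 0 -100 0 0 0 1;0 -35 -130 0 0 0 1;0 -70 -130 0 0 0 1;0 -105 -130 0 0 0 1;0 -140 -130 0 0 0 1;0 -170 -130 0 0 0 1;0 -190 -130 0 0 0 1;0 -190 -130 0 0 0 1;0 -190 -130 0 0 0 1;0 -190 -130 0 0 0 1")

```text
t: 41.22
ee_pos: [0.5924, -0.2937, 0.1386]
tool_rot: [-0.097, -3.139, -0.002]
wrist_force: [0.9, -0.1, -1.0]
gripper_width: 0.006
```

```bash
python3 - <<'E'
from sh import *
c=cam("top");s=cam("side");z=bot.sense();print(np.round(z["ee_pos"],3),z["t"],np.round(z["wrist_force"],1))
sherds(c,((290,240,430,292),))
hsv=cv2.cvtColor(c["pixels"],cv2.COLOR_BGR2HSV);dark=cv2.inRange(hsv,(0,0,0),(255,255,75))
k=np.zeros_like(dark);k[185:240,315:412]=dark[185:240,315:412]
n,l,st,ce=cv2.connectedComponentsWithStats(k)
for i in range(1,n):
    if st[i,4]>8: print(st[i].tolist(),ce[i].round(1),"z.113",w(c,*ce[i],.113).round(4),"z.088",w(c,*ce[i],.088).round(4))
a=cv2.resize(c["pixels"][180:310,190:480],(800,358),interpolation=cv2.INTER_CUBIC)
b=cv2.resize(s["pixels"][200:350,240:440],(320,240))
o=np.zeros((600,800,3),np.uint8);o[:358]=a;o[358:598,:320]=b;o[358:598,330:650]=cv2.resize(s["pixels"][195:255,285:365],(320,240),interpolation=cv2.INTER_CUBIC)
cv2.imwrite("pics/fin.png",o)
E
```

```text
[ 0.593 -0.293  0.139] 41.3167 [ 0.1 -0.2  0.3]
sherd 33 [330.4 253.7] [490.1  38.7] [15.2 40.1] 51.68008041381836
sherd 43 [427.7 286. ] [ 399.8 -247.9] [ 8.8 35.2] 89.75862884521484
[338, 207, 7, 8, 47] [340.9 210.3] z.113 [0.6072 0.0104 0.113 ] z.088 [0.61   0.0095 0.088 ]
[401, 209, 6, 8, 36] [403.7 213.1] z.113 [ 0.6005 -0.1635  0.113 ] z.088 [ 0.6032 -0.1672  0.088 ]
```

View pics/fin.png

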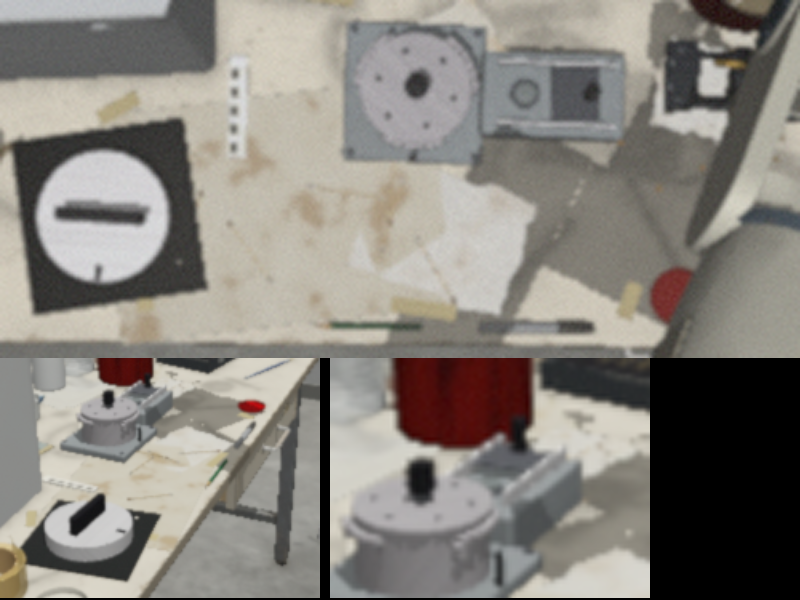

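The final view shows the lid upright in the middle of the mat, the cover seated, and the shutter open with the button exposed. The bystanders are in place. The two brown detections are the stain at (330,254) and the edge of the red lid at (428,286). Handing in.

```bash
python3 -c "
from workcell import bot
print(bot.close_job())"
```

```text
the job is handed in; nothing more can be done
None
```

I finished the job and handed it in at about 41 s. No verdict is reported, so what follows rests on my own checks.

**What was done:**
- **Lid:** I turned it 53° counter-clockwise, lifted it off and set it upright in the middle of the mat.
- **Sherds:** both sherds on the table went into the drum. I found only two, and the picture taken before the cover went on shows both inside.
- **Cover:** it went onto the rim, with contact at reported z = 0.0562 m against 0.0563 m expected.
- **Shutter and button:** I slid the shutter open, then pressed the button until it bottomed out, at 23 N after about 5 mm.

**Last checks:**
- The final pictures show the lid on the mat and the cover level with its knob on the drum axis. The bystanders in view are where they were, and the arm is clear of everything.
- The shutter reading is the loosest. The camera puts its travel at about 45 mm and the arm at about 46.5 mm, where 48 mm is fully open and over 42 mm is needed.
- The final colour check also flagged two brown spots on the table. I took them to be a stain and the edge of the red lid, not sherds.

**A disagreement:** the real fingertips sat about 37–41 mm above the reported tool position. The first grip on the lid therefore closed on air just above the bar. I measured the offset from the side camera and allowed for it in every later move.

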